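Set the depth gauge to the bottom of a centrifuge bucket

TASK

Set the depth gauge to the bottom of the centrifuge bucket that stands under it: push the spring-loaded probe down by its black T-handle until its tip meets the rubber cushion, and, pressing it there lightly (about 5 N on the cushion, never over 15 N), turn the handle clockwise to its stop so that the probe is clamped at that height. Then let go: the probe must stay locked with its tip still touching the cushion. Leave the other things on the bench where they are.

Things in the scene. Friction and masses are not known exactly. Their poses are not given: they have to be found in the camera images.
- stand: depth-gauge stand, fixed to the bench: white base plate 230 x 220 x 12 mm, a steel column behind the probe, and a flat white head (50 mm wide, top 175 mm above the bench, nothing of the stand above 180 mm) that guides the vertical probe. Origin on the bench straight under the probe's axis; z up, x towards the column, 115 mm away
- bucket: round aluminium centrifuge bucket, fixed upright on the base plate with its axis on the probe's axis: 90 mm tall, outside diameter 72 mm (78 mm at the rim), inside diameter 64 mm. Origin at the centre of its underside, 12 mm above the bench. Inside lies a black rubber cushion as its bottom; cushions differ: its surface is somewhere between 27 and 67 mm below the rim and is not measured. It yields about 1 mm for each 4 N
- bucket_rim (a point): centre of the bucket's mouth at rim height, 102 mm above the bench
- probe: steel probe, a vertical rod of 8 mm diameter sliding in the head. Origin at its round lower tip; z up. A return spring pushes it up with about 3 N at the top, growing by 0.03 N per mm to about 5.5 N at the bottom of its 88 mm travel; let go unclamped it springs back up. At the start it is fully up, tip 115 mm above the bench (13 mm above the rim). So the tip meets the cushion after 40 to 80 mm of downward travel
- handle_grip (a point): centre of the black T-handle bar on top of the probe, 180 mm above the probe's tip (295 mm above the bench at the start; it goes down with the probe): bar 46 mm long along the point's x, 14 mm wide along y, 24 mm tall along z (z up), to be pinched across its 14 mm; below it only a steel sleeve of 20 mm diameter at most. The handle turns about the probe's axis, which is this point's z
- handle (a joint): turn of the T-handle in rad: 0 free, grows clockwise seen from above, end stop at 1.3. From about 0.6 on two ribs on the sleeve bear on brake shoes in the head (it then takes about 0.5 N m to turn) and clamps the slide; from 1.0 on it is securely locked (it then holds against 15 N and more along the rod), and it stays where it is left
- vial: bystander, to be left alone: small capped vial, 28 mm diameter, 58 mm tall, standing loose on the stand's base plate; origin at its underside's centre
- pen: bystander, to be left alone: white pen, 130 x 12 mm, lying on the bench in front of the stand; origin at its underside's centre
- spare_bucket: bystander, to be left alone: spare aluminium bucket, 78 x 90 mm, standing loose beside the stand; origin at its underside's centre
- rack: bystander, to be left alone: black tube rack 220 x 95 x 50 mm with capped tubes up to 80 mm tall; origin at its underside's centre
- carton: bystander, to be left alone: open white carton 75 x 75 x 85 mm with its flap up; origin at its underside's centre
- rinse_bottle: bystander, to be left alone: white bottle, 64 mm diameter, 170 mm tall; origin at its underside's centre
- tip_box: bystander, to be left alone: grey box with clear lid, 87 x 122 x 65 mm; origin at its underside's centre

How it is judged:
By the outcome, as a careful person would: the job done as asked, in the order asked, and still so for the second after the job is handed in, with the robot touching nothing.
It also fails if it takes over 42 s, if anything falls off the work surface, if the arm or the gripper's body presses on something with over 40 N, if the wrist force passes 120 N, or if a joint passes its speed limit or range.

ROBOT

A 7-joint arm with a two-finger parallel gripper is mounted at the origin on the work surface. World frame = base frame: x ahead of the robot, y to its left, z up, the work surface at z = 0. Lengths are in m, angles in rad, forces in N, time in s.
With the tool pointing down it reaches from about 0.4 to 0.875 m from the base axis. Payload 19.3 kg.
Tool frame: the origin (TCP) lies on the centre line of the jaws, within the pads' length; the fingertips stand 25 mm ahead of it and the grasp point (between the pads) lies 6 mm ahead of it; z points along the fingers, y is the line along which they close (so a half turn about z gives the same grasp; the last joint's range is limited). The gripper opens to 85 mm and grips with 20 to 120 N. Pads are 22 mm wide; open, the fingers measure 114 mm over their backs; the gripper's body (76 mm by 85 mm) begins 54 mm behind the grasp point. The pads swing forward as they close: fully open they stand 13 mm farther back than shut.
Start: joints at [-0.07, 0.521, -0.036, 1.599, 0.021, 1.021, -0.113], TCP at [0.625, -0, 0.256] pointing down, gripper open.
Joint ranges: [-2.91, 2.91], [-0.3, 2.13], [-1.5, 1.42], [0.17, 2.43], [-1.26, 4.41], [0.16, 1.93], [-2.52, 2.52]. Speed limits (rad/s): [1.89, 1.89, 2.39, 2.39, 3.01, 3.01, 3.01].

INTERFACE

Orientations are given as a unit quaternion [x, y, z, w].
In Python, from rig import arm, read_camera gives the robot as it stands.
- The arm moves only by the shell command python3 -m inch 'ROWS' [FORCE]. ROWS is a JSON object of lists of equal length, an entry for each row: "slide": the shift along the tool's x, y, z in m, a list of three; "yaw": the turn about the tool's z in degrees; "grip": the closure, from 0 (fully open) to 1 (shut). A call has 1 to 8 rows; each row is the pose to reach, as a shift and turn from the pose commanded when the call began, along the tool's axes at that moment; what a row does not reach only later rows make up. A row lasts 1/8 s, in which the tool goes at most 62.5 mm and 10.7 degrees, less where a joint would pass 70% of its speed; a pose out of reach is approached as far as the arm can. A call with a gripper value outside its range is refused whole. The fingers move at their own pace and stop on an object; FORCE is the grip in N (left out, the last holds). Time passes only in rows, so rows that repeat a pose let the fingers close. It gives the time, the measured TCP pose, the force, the opening and the grip force at its end, in the units of the state.
- arm.get_obs(): the state, without advancing time (a new reading comes with each control period).
- read_camera(name): name is "scene" or "side" or "wrist"; returns a dict with "img" (420x560x3 uint8, red, green, blue), "vertical_fov" (degrees; the focal length in pixels is half the picture's height over the tangent of half this angle, whatever the lens; pixels are square), "cx", "cy" (the principal point, pixels), "rvec" (rotation vector, rad) and "tvec" (3), from world to camera coordinates, as OpenCV has them; the wrist camera has in their place "hand_eye" (4x4, takes a point from camera to tool coordinates, whose origin is the TCP and whose axes are the flange's). Camera axes: x right, y down, z forward; pixel columns grow to the right and rows downward; lengths in m; the calibration is good to about 2 mm. The wrist camera is an equidistant fisheye: a pixel r from the principal point sees the ray r / f radians off the axis. A picture is of the moment at which its call begins: read the wrist's pose just before it. There is no depth.
- arm.finish_job(): hands the job in; it is judged then, once.
The state is a dict: "time_s": time; "joint_positions": joint angles; "qd": joint speeds; "tau": joint torques, N m; "ee_pos": TCP position; "ee_rot": TCP orientation; "ft_force": force on the tool from outside, world axes, zero at the start; "wrist_torque": the same for the moment, N m; "grip_width": finger opening in m; "grip_force": force on a finger pad.
Only numpy, scipy, OpenCV 4.12 (cv2) and the standard library are available. Lean on these libraries where they do the work, as an engineer would, in place of code of your own. Each camera call takes 0.05 s, during which the arm holds its last target. There are 200 camera calls.

## Working session

There is one attempt and no reset: what is moved stays moved. The work goes in short steps, Python scripts to look and compute and a shell command to move; the robot and the scene stay as the last step left them, time stands still between calls to the robot, and variables do not carry over. Pictures are saved under pics/ and viewed, at most 10 in all, crops included, and the job is handed in when it is done.

```bash
mkdir -p pics; ls
python3 - <<'E'
from rig import arm, read_camera
import cv2
print(arm.get_obs())
for n in ("scene","side","wrist"):
    c=read_camera(n); cv2.imwrite(f"pics/{n}0.png",c["img"][:,:,::-1])
    print(n,{k:v for k,v in c.items() if k!="img"})
E
```

```text
pics
{'time_s': 0.0, 'joint_positions': array([-0.07022037,  0.52200573, -0.03629318,  1.59997577,  0.02120824,
        1.02111124, -0.11281505]), 'qd': array([ 0.00056133,  0.00028746, -0.0005121 , -0.00083941,  0.00052962,
       -0.00060482, -0.00122958]), 'tau': array([-4.24098413e-03, -9.27110124e+01,  1.97758444e+00, -3.69928443e+01,
        1.76317629e-02,  8.19846697e-03, -6.58496788e-05]), 'ee_pos': array([ 6.24702649e-01, -4.31339692e-05,  2.55742812e-01]), 'ee_rot': array([ 7.07117489e-01,  7.07095854e-01, -4.29104877e-04, -3.55978090e-04]), 'ft_force': array([ 0.45900575, -0.55294058,  0.18341048]), 'wrist_torque': array([-0.02784061, -0.00119608, -0.04370875]), 'grip_force': 0.0, 'grip_width': 0.0853804002007806}
scene {'vertical_fov': 44.14097695712652, 'cx': 276.2105343684959, 'cy': 214.72041980263984, 'rvec': array([ 1.69319248,  1.78592294, -0.7896181 ]), 'tvec': array([ 0.0262103 , -0.23853679,  2.47806729])}
side {'vertical_fov': 48.28339291614046, 'cx': 276.74421616825134, 'cy': 205.76694464315307, 'rvec': array([ 0.94307126, -2.43975733,  1.07793962]), 'tvec': array([0.42349937, 0.41129947, 1.22226717])}
wrist {'vertical_fov': 65.70646984690485, 'cx': 280.9596030442922, 'cy': 206.51008175979294, 'hand_eye': array([[-5.87647767e-04, -9.65666520e-01, -2.59784191e-01,
         6.54963988e-02],
       [ 9.99999753e-01, -4.67393829e-04, -5.24670300e-04,
         4.60845273e-04],
       [ 3.85235015e-04, -2.59784436e-01,  9.65666557e-01,
        -1.17455364e-01],
       [ 0.00000000e+00,  0.00000000e+00,  0.00000000e+00,
         1.00000000e+00]])}
```

View pics/scene0.png

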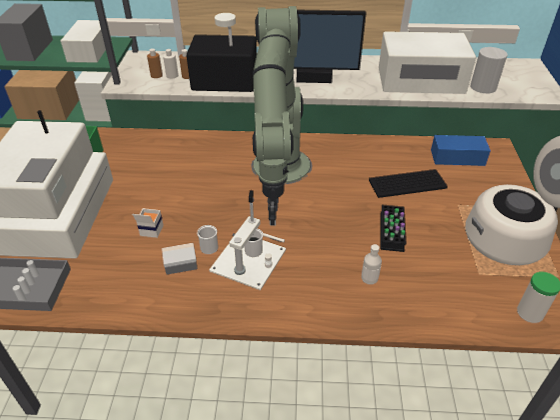

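View pics/side0.png

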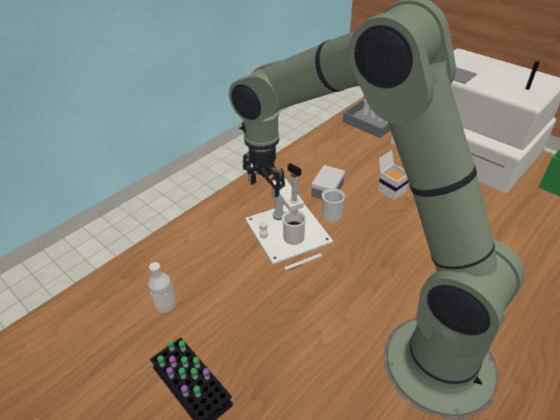

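View pics/wrist0.png

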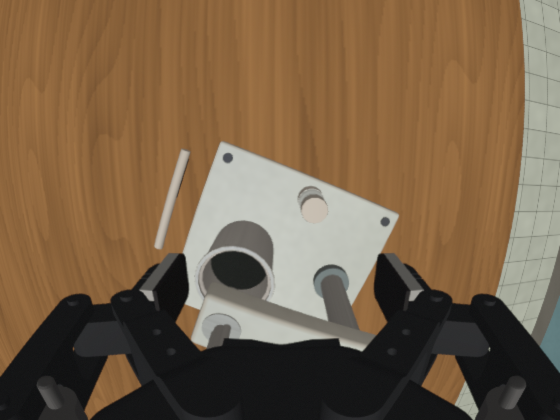

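The scene view shows the black handle at about (251,197), and the side view shows it at about (294,169). The wrist view shows the bucket, with its rim at about (237,280), the head and the column, but the handle is hidden below the image. I'll triangulate it next.

```bash
cat > h.py <<'E'
import numpy as np, cv2
from scipy.spatial.transform import Rotation as R
def foc(c): return c["img"].shape[0]/2/np.tan(np.radians(c["vertical_fov"])/2)
def ray(c,uv,obs=None):
    f=foc(c); a=(uv[0]-c["cx"])/f; b=(uv[1]-c["cy"])/f
    if "rvec" in c:
        M=cv2.Rodrigues(c["rvec"])[0]; d=M.T@np.array([a,b,1]); o=-M.T@c["tvec"]
    else:
        r=np.hypot(a,b); s=np.sin(r)/r if r>1e-9 else 1
        T=R.from_quat(obs["ee_rot"]).as_matrix(); H=c["hand_eye"]
        d=T@H[:3,:3]@np.array([a*s,b*s,np.cos(r)]); o=obs["ee_pos"]+T@H[:3,3]
    return o,d/np.linalg.norm(d)
def plane(c,uv,z,obs=None):
    o,d=ray(c,uv,obs); return o+d*(z-o[2])/d[2]
def tri(r1,r2):
    (o1,d1),(o2,d2)=r1,r2
    A=np.c_[d1,-d2]; t=np.linalg.lstsq(A,o2-o1,rcond=None)[0]
    p,q=o1+t[0]*d1,o2+t[1]*d2
    return (p+q)/2,np.linalg.norm(p-q)
def blob(img,box,thr=60):
    x0,y0,x1,y1=box; m=(img[y0:y1,x0:x1].max(2)<thr).astype(np.uint8)
    n,l,s,ce=cv2.connectedComponentsWithStats(m)
    return [(s[i].tolist(),(ce[i]+[x0,y0]).round(1).tolist()) for i in range(1,n) if s[i,4]>15]
E
python3 - <<'E'
from h import *
from rig import arm, read_camera
o=arm.get_obs(); s=read_camera("scene"); d=read_camera("side"); w=read_camera("wrist")
print(blob(s["img"],(240,185,263,215)),blob(d["img"],(284,160,306,182)))
print(tri(ray(s,(251,197)),ray(d,(294,169))))
# bucket rim in wrist (rough), base-plate corner bolts
print(plane(w,(237,282),.102,o), plane(w,(331,282),.012,o), plane(w,(228,158),.012,o),plane(w,(385,222),.012,o))
a=cv2.resize(s["img"][170:290,195:315],(560,560),interpolation=cv2.INTER_CUBIC)
b=cv2.resize(d["img"][140:270,230:360],(560,560),interpolation=cv2.INTER_CUBIC)
cv2.imwrite("pics/z.png",cv2.resize(np.hstack([a,b]),(800,400))[:,:,::-1])
E
```

```text
[([9, 6, 4, 12, 44], [250.6, 196.5])] [([4, 4, 13, 12, 100], [294.1, 169.5])]
(array([ 0.58082594, -0.08458792,  0.29258599]), np.float64(0.0035586071878429227))
[ 0.58330752 -0.08146448  0.102     ] [ 0.68790892 -0.13040495  0.012     ] [0.56532948 0.02476107 0.012     ] [ 0.75049661 -0.0511475   0.012     ]
```

View pics/z.png

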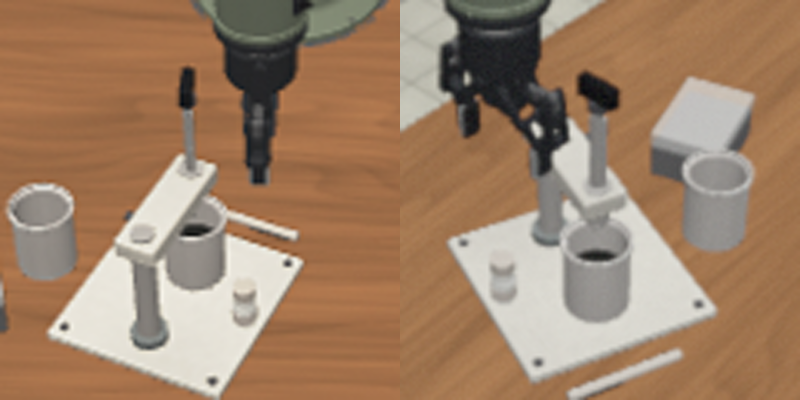

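The handle triangulates to (0.581,-0.085,0.293). That agrees with the rim at (0.583,-0.081), the expected height of 0.295, and the column 0.115 m away. I'll move above it and look.

```bash
python3 -m inch '{"slide":[[0,0,-0.06],[0,0,-0.12],[-0.03,-0.02,-0.145],[-0.084,-0.043,-0.145],[-0.084,-0.043,-0.145],[-0.084,-0.043,-0.145]],"yaw":[0,0,0,0,0,0],"grip":[0,0,0,0,0,0]}'
python3 - <<'E'
from h import *
from rig import arm, read_camera
o=arm.get_obs(); w=read_camera("wrist"); print(o["ee_pos"])
cv2.imwrite("pics/w1.png",w["img"][:,:,::-1])
print(blob(w["img"],(200,140,360,290)))
E
```

```text
time_s: 1.05
ee_pos: [0.582, -0.0838, 0.4013]
ee_rot: [0.707, 0.707, 0.0, -0.0]
ft_force: [0.6, 1.2, -0.6]
grip_width: 0.0856
grip_force: 0.0
[ 0.58203061 -0.0837726   0.40129866]
[([58, 8, 43, 28, 340], [275.9, 157.0]), ([69, 54, 19, 6, 46], [278.4, 195.7]), ([45, 61, 65, 25, 1528], [277.3, 213.4])]
```

View pics/w1.png

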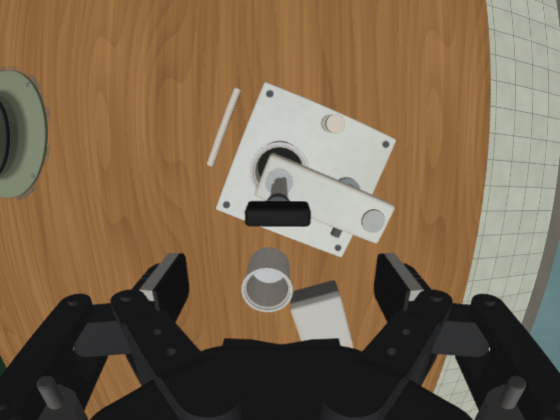

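The wrist view shows the bar at (277,213), lying along the image x axis (world x), with the bucket's dark inside visible behind it. I'll get the bar's centre and angle, and a rough cushion depth from where the wall meets the cushion.

Run:
```python
from h import *
from rig import arm, read_camera
o=arm.get_obs(); w=read_camera("wrist"); d=read_camera("side")
m=(w["img"][190:250,230:330].max(2)<60).astype(np.uint8)
# top face: bright-ish black vs side; contour of rows of bar
m=cv2.morphologyEx(m,cv2.MORPH_OPEN,np.ones((7,7),np.uint8))
c=max(cv2.findContours(m,0,2)[0],key=cv2.contourArea); r=cv2.minAreaRect(c)
pts=cv2.boxPoints(r)+[230,190]; print(r,pts.round(1).tolist())
print(w["img"][198:232,277].mean(1).round().tolist())
for p in pts: print(plane(w,p,.307,o).round(4))
ax=np.array([.582,-.083])
def wall(c,uv,ob=None):
    p,q=ray(c,uv,ob); a=q[:2]@q[:2]; b=2*(p[:2]-ax)@q[:2]; k=(p[:2]-ax)@(p[:2]-ax)-.032**2
    D=b*b-4*a*k
    return None if D<0 else (p+q*(-b+D**.5)/2/a)[2].round(4)
print([(v,int(d["img"][v,294].mean()),wall(d,(294,v))) for v in range(212,228)])
w0=dict(w); w0["img"]=cv2.imread("pics/wrist0.png"); o0=dict(ee_pos=np.array([.6247,0,.2557]),ee_rot=np.array([.707107,.707107,-.0004,-.00036]))
for u in (212,220,226,232,240): print(u,[(v,int(w0["img"][v,u].mean()),wall(w0,(u,v),o0)) for v in range(264,300,3)])
```

```text
((47.5, 24.0), (24.0, 63.0), 90.0) [[246.0, 202.0], [309.0, 202.0], [309.0, 226.0], [246.0, 226.0]]
[83.0, 86.0, 84.0, 67.0, 26.0, 14.0, 16.0, 13.0, 14.0, 14.0, 15.0, 21.0, 23.0, 27.0, 31.0, 37.0, 36.0, 37.0, 36.0, 36.0, 38.0, 37.0, 37.0, 36.0, 35.0, 34.0, 35.0, 31.0, 56.0, 139.0, 198.0, 202.0, 203.0, 202.0]
[ 0.559  -0.0714  0.307 ]
[ 0.6014 -0.0714  0.307 ]
[ 0.6018 -0.0884  0.307 ]
[ 0.5585 -0.0885  0.307 ]
[(212, 126, np.float64(0.0942)), (213, 139, np.float64(0.0898)), (214, 137, np.float64(0.0853)), (215, 141, np.float64(0.0808)), (216, 142, np.float64(0.0763)), (217, 145, np.float64(0.0718)), (218, 146, np.float64(0.0673)), (219, 144, np.float64(0.0628)), (220, 128, np.float64(0.0582)), (221, 81, np.float64(0.0536)), (222, 37, np.float64(0.049)), (223, 25, np.float64(0.0444)), (224, 62, np.float64(0.0398)), (225, 149, np.float64(0.0351)), (226, 155, np.float64(0.0305)), (227, 144, np.float64(0.0258))]
212 [(264, 36, np.float64(0.0578)), (267, 42, np.float64(0.0598)), (270, 73, np.float64(0.0625)), (273, 90, np.float64(0.0656)), (276, 94, np.float64(0.0691)), (279, 95, np.float
[... 1020 characters left out ...]
0.0112)), (270, 34, np.float64(0.0184)), (273, 33, np.float64(0.0254)), (276, 34, np.float64(0.0322)), (279, 34, np.float64(0.039)), (282, 33, np.float64(0.0456)), (285, 33, np.float64(0.052)), (288, 92, np.float64(0.0583)), (291, 105, np.float64(0.0645)), (294, 106, np.float64(0.0705)), (297, 108, np.float64(0.0764))]
240 [(264, 30, np.float64(-0.0061)), (267, 33, np.float64(0.0022)), (270, 32, np.float64(0.0102)), (273, 33, np.float64(0.0181)), (276, 31, np.float64(0.0258)), (279, 33, np.float64(0.0332)), (282, 34, np.float64(0.0404)), (285, 33, np.float64(0.0475)), (288, 38, np.float64(0.0543)), (291, 102, np.float64(0.061)), (294, 105, np.float64(0.0675)), (297, 107, np.float64(0.0738))]
```

The cushion height is about 0.057 m from two views, so the tip travels about 58 mm. The bar's centre is (0.580,-0.0825) and it lies along world x. I'll turn −90° so that clockwise range is left, then descend.

```bash
python3 -m inch '{"slide":[[0.0013,-0.002,0],[0.0013,-0.002,0],[0.0013,-0.002,0],[0.0013,-0.002,0],[0.0013,-0.002,0],[0.0013,-0.002,0],[0.0013,-0.002,0],[0.0013,-0.002,0]],"yaw":[-10,-20,-30,-40,-50,-60,-70,-80],"grip":[0,0,0,0,0,0,0,0]}'
python3 -m inch '{"slide":[[0,0,0],[0,0,0],[0,0,0]],"yaw":[-10,-10,-10],"grip":[0.3,0.3,0.3]}'
python3 - <<'E'
from h import *
from rig import arm, read_camera
o=arm.get_obs(); w=read_camera("wrist"); print(o["ee_pos"],R.from_quat(o["ee_rot"]).as_matrix().round(3).tolist(),o["joint_positions"].round(2),o["grip_width"],o["ft_force"])
cv2.imwrite("pics/w2.png",w["img"][:,:,::-1])
E
```

```text
time_s: 2.2
ee_pos: [0.5803, -0.0819, 0.401]
ee_rot: [0.084, 0.996, 0.0, -0.0]
ft_force: [0.4, -0.1, -0.0]
grip_width: 0.0855
grip_force: 0.0
time_s: 2.58
ee_pos: [0.5801, -0.0824, 0.4011]
ee_rot: [0.002, 1.0, 0.0, -0.0]
ft_force: [0.6, 0.4, -0.3]
grip_width: 0.0597
grip_force: 0.0
[ 0.58009585 -0.08243467  0.40112574] [[-1.0, 0.004, -0.0], [0.004, 1.0, 0.0], [0.0, 0.0, -1.0]] [ 0.25  0.36 -0.29  1.49  0.1   1.31  1.52] 0.059688518906595676 [ 0.58981827  0.3965586  -0.29675889]
```

View pics/w2.png

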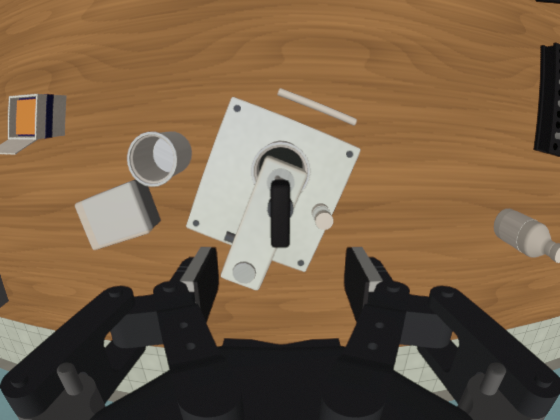

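The bar is centred between the fingers, at column 280 against a principal point of 281, and parallel to the pads. I'll descend and grip.

```bash
python3 -m inch '{"slide":[[0,0,0.03],[0,0,0.06],[0,0,0.085],[0,0,0.1],[0,0,0.1]],"yaw":[0,0,0,0,0],"grip":[0.3,0.3,0.3,0.3,0.3]}'
python3 -m inch '{"slide":[[0,0,0],[0,0,0],[0,0,0],[0,0,0],[0,0,0],[0,0,0],[0,0,0]],"yaw":[0,0,0,0,0,0,0],"grip":[1,1,1,1,1,1,1]}' 90
```

```text
time_s: 3.25
ee_pos: [0.5798, -0.0826, 0.3008]
ee_rot: [0.0, 1.0, 0.0, -0.001]
ft_force: [0.1, -0.0, 0.3]
grip_width: 0.0599
grip_force: 0.0
time_s: 4.12
ee_pos: [0.5801, -0.0829, 0.3014]
ee_rot: [0.0, 1.0, -0.0, 0.0]
ft_force: [1.6, -4.0, 3.0]
grip_width: 0.0127
grip_force: 89.0
```

```bash
python3 -m inch '{"slide":[[0,0,0.01],[0,0,0.02],[0,0,0.03],[0,0,0.04],[0,0,0.046],[0,0,0.05],[0,0,0.05]],"yaw":[0,0,0,0,0,0,0],"grip":[1,1,1,1,1,1,1]}'
```

```text
time_s: 5.0
ee_pos: [0.5802, -0.0829, 0.2508]
ee_rot: [0.0, 1.0, -0.0, 0.0]
ft_force: [2.9, -4.8, 4.0]
grip_width: 0.0123
grip_force: 88.8
```

```bash
python3 -m inch '{"slide":[[0,0,0.001],[0,0,0.002],[0,0,0.002]],"yaw":[0,0,0],"grip":[1,1,1]}'
```

```text
time_s: 5.38
ee_pos: [0.5802, -0.0829, 0.2491]
ee_rot: [0.0, 1.0, -0.0, 0.0]
ft_force: [2.8, -3.6, 4.2]
grip_width: 0.0129
grip_force: 89.0
```

```bash
python3 -m inch '{"slide":[[0,0,0.001],[0,0,0.002],[0,0,0.002]],"yaw":[0,0,0],"grip":[1,1,1]}'
```

```text
time_s: 5.75
ee_pos: [0.5802, -0.083, 0.2471]
ee_rot: [0.0, 1.0, -0.0, 0.0]
ft_force: [1.7, -4.2, 4.1]
grip_width: 0.0126
grip_force: 89.1
```

```bash
python3 -m inch '{"slide":[[0,0,0.001],[0,0,0.002],[0,0,0.002]],"yaw":[0,0,0],"grip":[1,1,1]}'
```

```text
time_s: 6.12
ee_pos: [0.5802, -0.0829, 0.2451]
ee_rot: [0.0, 1.0, -0.0, 0.0]
ft_force: [3.5, -5.5, 4.9]
grip_width: 0.0126
grip_force: 89.1
```

```bash
python3 -m inch '{"slide":[[0,0,0.001],[0,0,0.0015],[0,0,0.0015]],"yaw":[0,0,0],"grip":[1,1,1]}'
```

```text
time_s: 6.5
ee_pos: [0.5802, -0.0829, 0.2438]
ee_rot: [0.0, 1.0, -0.0, 0.0]
ft_force: [2.3, -4.9, 7.1]
grip_width: 0.0128
grip_force: 89.3
```

```bash
python3 -m inch '{"slide":[[0,0,0.0005],[0,0,0.0005]],"yaw":[0,0],"grip":[1,1]}'; python3 -m inch '{"slide":[[0,0,0]],"yaw":[0],"grip":[1]}'; python3 -m inch '{"slide":[[0,0,0]],"yaw":[0],"grip":[1]}'
```

```text
time_s: 6.75
ee_pos: [0.5802, -0.0829, 0.2434]
ee_rot: [0.0, 1.0, -0.0, 0.0]
ft_force: [1.9, -4.4, 9.3]
grip_width: 0.0124
grip_force: 89.5
time_s: 6.88
ee_pos: [0.5802, -0.0829, 0.2434]
ee_rot: [0.0, 1.0, -0.0, 0.0]
ft_force: [1.2, -4.8, 7.1]
grip_width: 0.0129
grip_force: 89.5
time_s: 7.0
ee_pos: [0.5802, -0.0829, 0.2434]
ee_rot: [0.0, 1.0, -0.0, 0.0]
ft_force: [1.8, -4.3, 8.7]
grip_width: 0.0127
grip_force: 89.5
```

Contact is at a TCP height of about 0.2446, and the cushion force is now about 4 N. I'll add 0.3 mm and turn clockwise.

```bash
python3 -m inch '{"slide":[[0,0,0.0003],[0,0,0.0003],[0,0,0.0003],[0,0,0.0003],[0,0,0.0003]],"yaw":[0,6,14,22,30],"grip":[1,1,1,1,1]}' 110; python3 -c "
from rig import arm;o=arm.get_obs();print(o['wrist_torque'],o['ft_force'])"
```

```text
time_s: 7.62
ee_pos: [0.5802, -0.0833, 0.2432]
ee_rot: [0.261, 0.965, -0.0, 0.0]
ft_force: [0.4, -5.9, 9.2]
grip_width: 0.0122
grip_force: 108.5
[-1.46492676 -0.20686722  0.30336252] [ 0.36999838 -5.87396969  9.17898316]
```

```bash
python3 -m inch '{"slide":[[0,0,0],[0,0,0],[0,0,0],[0,0,0],[0,0,0],[0,0,0]],"yaw":[7,14,21,28,35,35],"grip":[1,1,1,1,1,1]}'; python3 -c "
from rig import arm;o=arm.get_obs();print(o['wrist_torque'],o['ft_force'])"
```

```text
time_s: 8.38
ee_pos: [0.58, -0.0833, 0.2431]
ee_rot: [0.537, 0.843, -0.001, 0.001]
ft_force: [-0.5, -8.2, 10.2]
grip_width: 0.0124
grip_force: 114.6
[-1.66319223  0.09261628  2.05813946] [-0.52125358 -8.23391308 10.16647901]
```

The torque about z is higher than expected, so I'll check that the bar is turning with the jaws.

Run:
```python
from h import *
from rig import arm, read_camera
w=read_camera("wrist");d=read_camera("side")["img"][130:235,230:370]
a=w["img"][140:,80:480]
cv2.imwrite("pics/w3.png",np.hstack([a,cv2.resize(d,(373,280),interpolation=cv2.INTER_CUBIC)])[:,:,::-1])
for i in range(4): print(arm.get_obs()["wrist_torque"])
```

```text
[-1.57786397  0.04385403  2.00766172]
[-1.57786397  0.04385403  2.00766172]
[-1.57786397  0.04385403  2.00766172]
[-1.57786397  0.04385403  2.00766172]
```

View pics/w3.png

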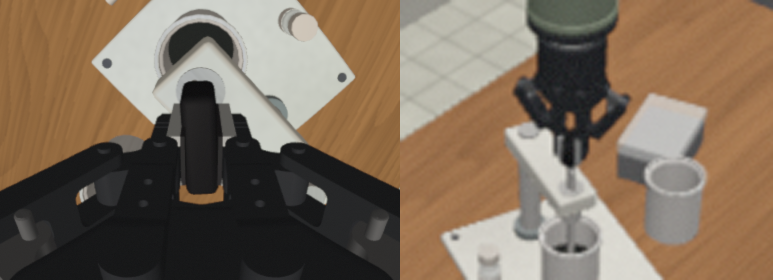

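The bar is between the pads and turning with the jaws. I'll continue carefully.

```bash
python3 -m inch '{"slide":[[0,0,0],[0,0,0],[0,0,0]],"yaw":[3,6,6],"grip":[1,1,1]}' 120; python3 -c "
from rig import arm;o=arm.get_obs();print(o['wrist_torque'],o['ft_force'],o['ee_rot'])"
```

```text
time_s: 8.85
ee_pos: [0.5801, -0.0832, 0.2432]
ee_rot: [0.579, 0.815, -0.001, 0.001]
ft_force: [-1.3, -9.7, 11.8]
grip_width: 0.0123
grip_force: 176.2
[-1.92161141  0.25521119  4.51130948] [-1.26017863 -9.7179789  11.83301303] [ 5.79092364e-01  8.15261187e-01 -8.15983827e-04  7.52024740e-04]
```

Torque is rising steeply, so this could be the stop or the bar lagging in the jaws. I'll measure the bar's actual angle.

Run:
```python
from h import *
from rig import arm, read_camera
w=read_camera("wrist"); a=w["img"][200:360,220:340]
cv2.imwrite("pics/w4.png",np.clip(cv2.resize(a,(450,600),interpolation=cv2.INTER_CUBIC)[:,:,::-1].astype(float)*1.6,0,255))
np.save("w4.npy",w["img"])
g=w["img"].mean(2)
for v in (230,250,270,290,310,325): print(v,g[v,250:312].astype(int).tolist())
```

```text
230 [198, 198, 198, 198, 197, 189, 175, 143, 73, 22, 13, 13, 14, 14, 14, 15, 14, 15, 15, 14, 13, 14, 13, 14, 14, 15, 15, 14, 13, 16, 15, 16, 14, 15, 12, 13, 13, 15, 13, 51, 133, 163, 167, 168, 169, 169, 170, 171, 173, 173, 172, 172, 172, 172, 174, 189, 197, 198, 198, 198, 198, 198]
250 [192, 179, 126, 92, 87, 72, 32, 25, 28, 30, 33, 36, 36, 36, 37, 37, 37, 36, 35, 35, 36, 36, 36, 36, 36, 35, 35, 35, 35, 35, 35, 36, 34, 33, 32, 31, 30, 26, 24, 23, 20, 17, 20, 35, 35, 25, 21, 21, 31, 68, 86, 88, 89, 88, 88, 89, 88, 88, 88, 94, 135, 189]
270 [88, 89, 88, 88, 88, 88, 88, 88, 89, 87, 76, 34, 21, 20, 23, 29, 34, 36, 35, 37, 35, 35, 35, 36, 35, 34, 34, 33, 34, 34, 34, 33, 33, 33, 34, 31, 32, 32, 30, 26, 26, 23, 20, 18, 15, 16, 19, 20, 21, 19, 21, 36, 79, 87, 88, 88, 88, 88, 88, 88, 88, 88]
290 [24, 23, 22, 24, 24, 24, 22, 21, 24, 24, 36, 47, 48, 47, 42, 25, 29, 32, 34, 34, 35, 34, 35, 32, 34, 34, 33, 33, 32, 33, 32, 32, 33, 33, 32, 32, 32, 31, 32, 31, 30, 28, 28, 24, 23, 21, 19, 24, 43, 48, 48, 46, 37, 25, 24, 23, 24, 24, 24, 24, 24, 23]
310 [24, 24, 23, 21, 20, 20, 27, 28, 27, 25, 46, 49, 48, 48, 45, 31, 32, 21, 26, 28, 30, 31, 32, 33, 33, 32, 32, 32, 32, 31, 32, 32, 31, 32, 32, 30, 32, 30, 30, 30, 29, 30, 30, 29, 27, 24, 23, 31, 44, 47, 46, 42, 30, 26, 32, 33, 30, 24, 24, 24, 25, 25]
325 [22, 21, 21, 19, 22, 28, 33, 31, 27, 42, 97, 109, 93, 86, 86, 95, 105, 109, 109, 84, 35, 25, 27, 29, 28, 31, 31, 31, 31, 30, 31, 31, 30, 31, 30, 30, 29, 30, 30, 30, 30, 30, 28, 28, 29, 28, 29, 35, 37, 37, 52, 90, 81, 40, 34, 37, 39, 31, 25, 24, 23, 25][ WARN:0@0.435] global loadsave.cpp:1063 imwrite_ Unsupported depth image for selected encoder is fallbacked to CV_8U.
```

View pics/w4.png

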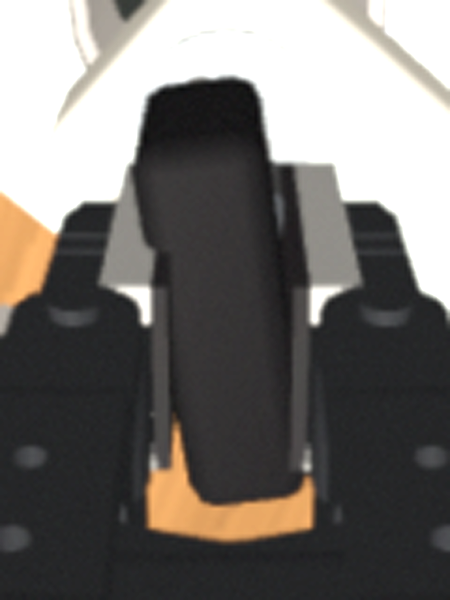

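Run:
```python
from h import *
from rig import arm, read_camera
o=arm.get_obs(); w=read_camera("wrist")
P=[plane(w,p,.249,o) for p in [(258,244),(291.3,241),(273,333.3),(299.5,331)]]
print(np.round(P,4))
for a,b in((0,2),(1,3)):
    v=P[a]-P[b]; print(np.degrees(np.arctan2(v[1],v[0])),np.linalg.norm(v))
print(np.degrees(np.arctan2((P[0]+P[1]-P[2]-P[3])[1],(P[0]+P[1]-P[2]-P[3])[0])))
x=R.from_quat(o["ee_rot"]).as_matrix()[:,0]; print("tool",np.degrees(np.arctan2(x[1],x[0])))
```

```text
[[ 0.5655 -0.066   0.249 ]
 [ 0.5767 -0.0608  0.249 ]
 [ 0.5839 -0.1031  0.249 ]
 [ 0.594  -0.0983  0.249 ]]
116.34437747335332 0.04138186976313039
114.7841538024205 0.041272685756314716
115.56529620418979
tool 109.26726485795436
```

The bar reads about 64° (1.12 rad) with the tool 6° ahead, so it's locked, but I can't tell whether it's at the stop. I'll relax the wind-up, open, and measure the free bar cleanly.

```bash
python3 -m inch '{"slide":[[0,0,0],[0,0,0],[0,0,0]],"yaw":[-3,-6,-6],"grip":[1,1,1]}'; python3 -c "
from rig import arm;o=arm.get_obs();print(o['wrist_torque'],o['ft_force'],o['ee_rot'])"
```

```text
time_s: 9.32
ee_pos: [0.5801, -0.0832, 0.2431]
ee_rot: [0.536, 0.844, -0.0, 0.0]
ft_force: [-1.2, -7.2, 11.2]
grip_width: 0.0123
grip_force: 120.5
[-1.44441322  0.05144854  2.06490271] [-1.18676292 -7.18901715 11.16605472] [ 5.36218935e-01  8.44078724e-01 -3.97831421e-04  4.50524377e-04]
```

```bash
python3 -m inch '{"slide":[[0,0,0],[0,0,0],[0,0,0]],"yaw":[0,0,0],"grip":[0.5,0.3,0.3]}'; python3 -m inch '{"slide":[[0,0,-0.05],[0,0,-0.1],[0,0,-0.1],[0,0,-0.1]],"yaw":[0,0,0,0],"grip":[0.3,0.3,0.3,0.3]}'
python3 - <<'E'
from h import *
from rig import arm, read_camera
o=arm.get_obs(); w=read_camera("wrist"); d=read_camera("side"); g=w["img"]
m=(g[170:260,230:330].max(2)<60).astype(np.uint8)
m=cv2.morphologyEx(m,cv2.MORPH_OPEN,np.ones((9,9),np.uint8))
c=max(cv2.findContours(m,0,2)[0],key=cv2.contourArea); r=cv2.minAreaRect(c); print(r)
P=[plane(w,p+[230,170],.249,o) for p in cv2.boxPoints(r)]; print(np.round(P,4))
for i in range(2):
  v=P[i+1]-P[i]; print(np.degrees(np.arctan2(v[1],v[0])),np.linalg.norm(v))
x=R.from_quat(o["ee_rot"]).as_matrix()[:,0]; print("tool",np.degrees(np.arctan2(x[1],x[0])))
a=cv2.resize(g[150:290,210:350],(400,400),interpolation=cv2.INTER_CUBIC); b=cv2.resize(d["img"][150:250,245:345],(400,400),interpolation=cv2.INTER_CUBIC)
cv2.imwrite("pics/w5.png",np.hstack([a,b])[:,:,::-1])
E
```

```text
time_s: 9.7
ee_pos: [0.5798, -0.0824, 0.2427]
ee_rot: [0.537, 0.843, -0.0, -0.0]
ft_force: [-0.3, -0.3, -0.1]
grip_width: 0.0599
grip_force: 0.0
time_s: 10.2
ee_pos: [0.5798, -0.0826, 0.3425]
ee_rot: [0.537, 0.843, -0.0, -0.0]
ft_force: [-0.2, -0.2, -0.8]
grip_width: 0.0599
grip_force: 0.0
((49.77293395996094, 44.50688171386719), (65.39422607421875, 19.385040283203125), 88.26429748535156)
[[ 0.5622 -0.0629  0.249 ]
 [ 0.5736 -0.0571  0.249 ]
 [ 0.5947 -0.0984  0.249 ]
 [ 0.5826 -0.1045  0.249 ]]
26.728186318046657 0.012792891648393818
-62.954118080604935 0.04631456074968438
tool 115.00160867903857
```

View pics/w5.png

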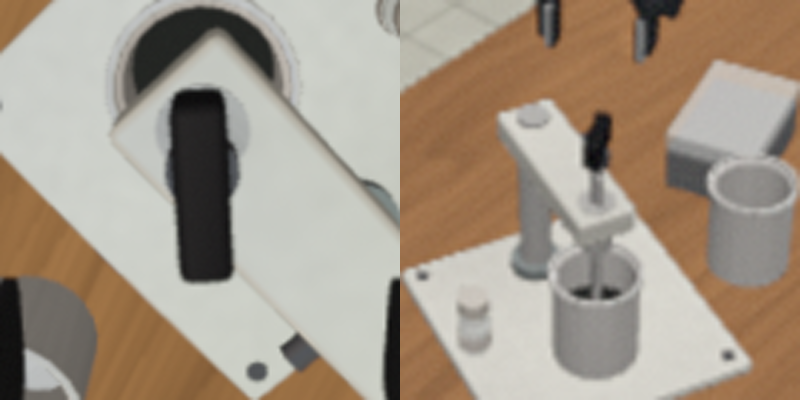

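The probe stayed down with the bar at about 63° (1.10 rad), so it is past the 1.0 lock. I'll regrip aligned with the bar and press on firmly, to see whether it goes further towards the stop.

```bash
python3 -m inch '{"slide":[[0,0,0.05],[0,0,0.09],[0,0,0.1],[0,0,0.1]],"yaw":[-2,-2,-2,-2],"grip":[0.3,0.3,0.3,0.3]}'
python3 -m inch '{"slide":[[0,0,0],[0,0,0],[0,0,0],[0,0,0],[0,0,0],[0,0,0]],"yaw":[0,0,0,0,0,0],"grip":[1,1,1,1,1,1]}' 120
python3 -c "
from rig import arm;o=arm.get_obs();print(o['wrist_torque'])"
python3 -m inch '{"slide":[[0,0,0],[0,0,0],[0,0,0],[0,0,0]],"yaw":[2,4,6,6],"grip":[1,1,1,1]}'
python3 -c "
from rig import arm;o=arm.get_obs();print(o['wrist_torque'])"
```

```text
time_s: 10.8
ee_pos: [0.58, -0.0827, 0.2431]
ee_rot: [0.523, 0.853, -0.0, -0.0]
ft_force: [0.1, -0.2, 0.2]
grip_width: 0.0598
grip_force: 0.0
time_s: 11.55
ee_pos: [0.5796, -0.0839, 0.2435]
ee_rot: [0.523, 0.853, -0.001, 0.0]
ft_force: [-4.6, -4.4, 5.0]
grip_width: 0.0119
grip_force: 117.9
[-1.28897516  1.09689653  0.40838644]
time_s: 12.05
ee_pos: [0.5796, -0.0838, 0.2436]
ee_rot: [0.565, 0.825, -0.001, 0.0]
ft_force: [-5.7, -8.3, 4.9]
grip_width: 0.0122
grip_force: 155.8
[-1.64586717  1.16356893  3.51425294]
```

```bash
python3 -m inch '{"slide":[[0,0,0],[0,0,0],[0,0,0],[0,0,0]],"yaw":[2,4,5,5],"grip":[1,1,1,1]}'
python3 - <<'E'
from h import *
from rig import arm, read_camera
o=arm.get_obs();print(o['wrist_torque'],o['joint_positions'].round(3)); w=read_camera("wrist")
x=R.from_quat(o["ee_rot"]).as_matrix()[:,0]; print("tool",np.degrees(np.arctan2(x[1],x[0])))
g=w["img"].mean(2); print([(v,g[v,245:315].astype(int).tolist()) for v in (240,325)])
E
```

```text
time_s: 12.55
ee_pos: [0.5796, -0.0838, 0.2437]
ee_rot: [0.6, 0.8, -0.001, 0.001]
ft_force: [-6.4, -9.7, 8.6]
grip_width: 0.0125
grip_force: 214.1
[-1.9910364   1.35994771  5.60716773] [ 0.017  0.473  0.033  1.723 -0.014  0.947  0.34 ]
tool 106.3048330481959
[(240, [197, 197, 197, 197, 197, 197, 197, 197, 195, 174, 107, 39, 21, 22, 23, 24, 25, 25, 25, 25, 25, 26, 27, 27, 28, 28, 28, 28, 30, 29, 30, 29, 29, 30, 30, 30, 31, 30, 30, 27, 28, 24, 22, 18, 16, 15, 26, 57, 107, 150, 168, 171, 172, 171, 171, 171, 171, 173, 180, 192, 197, 197, 198, 198, 198, 198, 198, 199, 199, 199]), (325, [23, 23, 24, 23, 24, 22, 20, 19, 20, 21, 25, 33, 31, 28, 39, 88, 103, 89, 82, 81, 85, 100, 102, 101, 106, 112, 112, 108, 89, 40, 27, 27, 28, 30, 31, 31, 31, 31, 31, 31, 31, 31, 30, 29, 29, 28, 30, 28, 29, 29, 29, 31, 36, 38, 39, 51, 76, 69, 38, 34, 37, 38, 29, 24, 23, 24, 24, 23, 23, 24])]
```

The torque reached 5.6 N·m, over ten times the brake's, and the bar did not move. It is against its stop. I'll relax, release, retreat and verify.

```bash
python3 -m inch '{"slide":[[0,0,0],[0,0,0],[0,0,0],[0,0,0]],"yaw":[-4,-8,-10,-10],"grip":[1,1,1,1]}'
python3 -m inch '{"slide":[[0,0,0],[0,0,0],[0,0,0]],"yaw":[0,0,0],"grip":[0.5,0.3,0.3]}'; python3 -m inch '{"slide":[[0,0,-0.05],[0,0,-0.1],[0,0,-0.1],[0,0,-0.1]],"yaw":[0,0,0,0],"grip":[0.3,0.3,0.3,0.3]}'
python3 - <<'E'
from h import *
from rig import arm, read_camera
o=arm.get_obs(); w=read_camera("wrist"); d=read_camera("side"); s=read_camera("scene"); g=w["img"]
m=(g[170:260,230:330].max(2)<60).astype(np.uint8)
m=cv2.morphologyEx(m,cv2.MORPH_OPEN,np.ones((9,9),np.uint8))
c=max(cv2.findContours(m,0,2)[0],key=cv2.contourArea); r=cv2.minAreaRect(c); print(r)
P=[plane(w,p+[230,170],.249,o) for p in cv2.boxPoints(r)]
for i in range(2):
  v=P[i+1]-P[i]; print(np.degrees(np.arctan2(v[1],v[0])),np.linalg.norm(v))
bd,bs=blob(d["img"],(285,172,305,195)),blob(s["img"],(240,195,263,225)); print(bd,bs)
if bd and bs: print(tri(ray(s,max(bs,key=lambda b:b[0][4])[1]),ray(d,max(bd,key=lambda b:b[0][4])[1])))
a=cv2.resize(g[150:290,210:350],(400,400),interpolation=cv2.INTER_CUBIC); b=cv2.resize(d["img"][150:250,245:345],(400,400),interpolation=cv2.INTER_CUBIC)
cv2.imwrite("pics/w6.png",np.hstack([a,b])[:,:,::-1])
E
```

```text
time_s: 13.1
ee_pos: [0.5796, -0.0838, 0.2435]
ee_rot: [0.53, 0.848, -0.001, 0.0]
ft_force: [-5.0, -5.8, 3.8]
grip_width: 0.012
grip_force: 119.1
time_s: 13.48
ee_pos: [0.5801, -0.0826, 0.2432]
ee_rot: [0.53, 0.848, 0.0, 0.0]
ft_force: [-0.3, 0.6, -1.0]
grip_width: 0.0597
grip_force: 0.0
time_s: 13.98
ee_pos: [0.5798, -0.0826, 0.3427]
ee_rot: [0.53, 0.848, -0.0, -0.0]
ft_force: [-0.9, -0.1, -0.4]
grip_width: 0.0597
grip_force: 0.0
((49.5, 43.49999237060547), (64.99998474121094, 18.999996185302734), 90.0)
25.9682801157515 0.012538549221826463
-63.63964297245029 0.045995743389917285
[([6, 7, 7, 14, 60], [294.0, 185.4])] [([6, 10, 11, 9, 67], [251.0, 208.6])]
(array([ 0.57867241, -0.085342  ,  0.23297988]), np.float64(0.0007431324523927932))
```

View pics/w6.png

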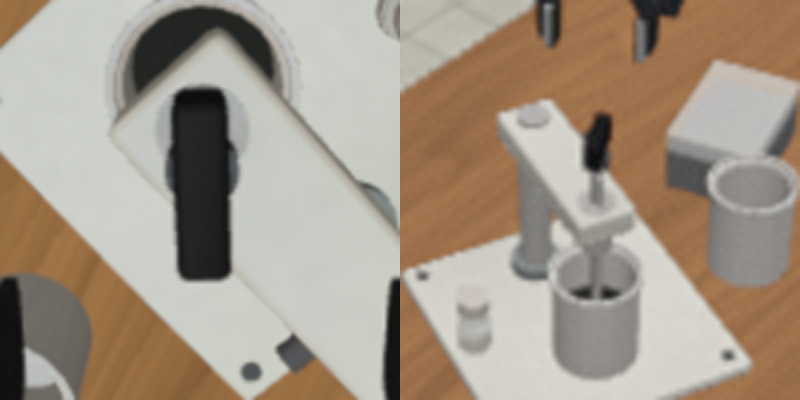

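```bash
python3 -c "
from rig import arm; print(arm.finish_job())"
```

```text
the job is handed in; nothing more can be done
None
```

I handed the job in at about 14 s: the probe went down about 58 mm onto the cushion (about 4–5 N before the turn; not separable from the wrist force after it), and after release it stayed clamped at that height. The handle measured only about 64° (1.11 rad) against the 1.3 rad given, past the 1.0 lock point; I took that as its stop because it would not move at 5.6 N·m, and I did not touch anything else.

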